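# Load the cup and index the dial

### The arm

A 6-joint arm with a two-finger parallel gripper is mounted at the origin on a cart in front of the work surface, level with it; the furniture and walls round the work are solid. World frame = base frame: x ahead of the robot, y to its left, z up, the work surface at z = 0. Lengths are in m, angles in rad, forces in N, time in s.
With the tool pointing down it reaches from about 0.25 to 0.725 m from the base axis. Payload 4 kg.
Tool frame: the origin (TCP) lies at the very end of the fingers, on their centre line; the grasp point (between the pads) lies 19 mm behind it (bot.pinch_z is the distance from the TCP to the grasp point, in m); z points along the fingers, x is the direction in which the jaws open and shut, and the axes are right-handed (so a half turn about z gives the same grasp; the last joint's range is limited). The gripper opens to 85 mm and grips with 20 to 120 N. Pads are 22 mm wide; open, the fingers measure 114 mm over their backs; the gripper's body (76 mm by 85 mm) begins 54 mm behind the grasp point. The pads swing forward as they close: fully open they stand 13 mm farther back than shut.
Start: joints at [-1.166, 0.241, 0.005, 1.335, 0, 1.571], TCP at [0.197, -0.46, 0.231] pointing down, gripper open.
Joint ranges: [-2.72, 2.72], [-1.05, 1.87], [-1.09, 1.28], [-1.99, 2.15], [-1.42, 1.44], [-3.14, 3.14]. Speed limits (rad/s): [2.79, 2.79, 3.14, 3.14, 3.14, 3.14].

### API

Orientations are given as a unit quaternion [x, y, z, w].
In Python, from workcell import bot gives the robot as it stands. The module is installed in compiled form; this text tells all that it offers.
- The arm moves only by the shell command python3 -m inch 'ROWS'. ROWS is JSON, a list of rows, each a list of 7 numbers: the shift along the tool's x, y, z scaled (see below), then the turn, a rotation vector about the tool's x, y, z scaled (see below), then the gripper command: -1 is fully open, 1 is shut, values between are in proportion. In form: [[x, y, z, wx, wy, wz, gripper], ...]. A call has exactly 8 rows; each row shifts and turns the commanded pose from where the row before left it, along the tool's axes as they then stand; what a row does not reach is not made up. The controller multiplies each number of a shift by 2.5 cm and each number of a turn by 180 degrees. A row lasts 1/10 s, in which the tool goes at most 50 mm and 8.59 degrees, less where a joint would pass 70% of its speed; a pose out of reach is approached as far as the arm can. A call with a number of a shift or a turn outside -1 to 1 is refused whole. A call with a gripper value outside its range is refused whole. The fingers move at their own pace and stop on an object; the grip force is fixed at half the most. Time passes only in rows, so rows that do not move let the fingers close, or fill a call up. It gives the time, the measured TCP pose, the force and the opening at its end, in the units of the state.
- bot.get_obs(): the state, without advancing time (a new reading comes with each control period).
- bot.camera(name): name is "side" or "top"; returns (picture, depth): 400x640x3 uint8, blue, green, red; 400x640 float32, m along the optical axis (not along the pixel's ray), 0 where there is no reading.
- bot.get_calibration(name): a dict with "vfov" (degrees; the focal length in pixels is half the picture's height over the tangent of half this angle, whatever the lens; pixels are square), "cx", "cy" (the principal point, pixels), "dist_coeffs" ([k1, k2, p1, p2, k3] as OpenCV has them; the pictures are not rectified), "R" (3x3) and "t" (3): a world point X has camera coordinates R X + t. Camera axes: x right, y down, z forward; pixel columns grow to the right and rows downward; lengths in m; the calibration is good to about 2 mm. A picture is of the moment at which its call begins. get_calibration takes no time and is no camera call.
- bot.job_done(): hands the job in, once; it reports no verdict.
The state is a dict: "clock": time; "joint_pos": joint angles; "joint_vel": joint speeds; "tau": joint torques, N m; "eef_pos": TCP position; "tool_rot": TCP orientation; "ft_force": force on the tool from outside, world axes, zero at the start; "ft_torque": the same for the moment, N m; "grip_width": finger opening in m.
Only numpy, scipy, OpenCV 4.12 (cv2) and the standard library are available. Lean on these libraries where they do the work, as an engineer would, in place of code of your own. Each camera call takes 0.05 s, during which the arm holds its last target.

### The job

Set the aluminium cup that stands on the worktop down, foot first and without dropping it, into the empty nest at the pointer of the indexing dial and let go. Then turn the dial, which has a black grip bar at its centre, exactly one click counter-clockwise (seen from above), so that the next empty nest clicks in at the pointer, and leave the dial resting in that click. The two cups already loaded must stay in their nests and the other things on the worktop must be left alone.

Things in the scene. Friction and masses are not known exactly. Their poses are not given: they have to be found in the camera images.
- cup_center (a point): The cup to load, standing on the worktop to the right of the dial, on its own: turned aluminium cup, 43 mm tall: foot 24 mm across, flange 36 mm across from 13 to 19 mm above the foot, barrel about 28 mm across above it (physically the barrel is a cone from 36 mm at the flange to 27 mm at the top). This point is its centre, 21.5 mm above the underside of its foot; z is its axis.
- cup_a_center (a point): Centre of a cup already loaded, the same kind, in nest 1: one place counter-clockwise of the pointer at the start.
- cup_b_center (a point): Centre of a cup already loaded, the same kind, in nest 2: two places counter-clockwise of the pointer at the start.
- pocket0 (a point): Point on the dial at the centre of the floor of a nest, 30 mm above the worktop; the nest is a ring 33 mm inside, 45 mm outside, its rim 6 mm above this floor. This is the empty nest that stands at the pointer at the start. Six equal nests lie on a circle of 72 mm radius about the dial's upright axis, 60 degrees apart, numbered counter-clockwise from above. A loaded cup's centre is 21.5 mm above its nest's floor, its flange stands clear above the rim.
- pocket1 (a point): Point on the dial at the centre of the floor of a nest, 30 mm above the worktop; the nest is a ring 33 mm inside, 45 mm outside, its rim 6 mm above this floor. Nest 1, holding a cup at the start.
- pocket2 (a point): Point on the dial at the centre of the floor of a nest, 30 mm above the worktop; the nest is a ring 33 mm inside, 45 mm outside, its rim 6 mm above this floor. Nest 2, holding a cup at the start.
- pocket5 (a point): Point on the dial at the centre of the floor of a nest, 30 mm above the worktop; the nest is a ring 33 mm inside, 45 mm outside, its rim 6 mm above this floor. Nest 5, empty: the one that comes to the pointer with the click.
- pointer (a point): Tip of the steel pointer wedge on the fixed base, 40 mm above the worktop (the wedge's top), 99 mm from the dial's axis and facing it: the loading place. Its x axis points from the pointer to the dial's axis. The base is bolted down.
- grip_bar (a point): Centre of the black grip bar on top of the dial's hub post, on the dial's axis, 105 mm above the worktop. The bar is 46 mm long along this point's y axis, 14 mm wide along its x axis and 26 mm tall (92 to 118 mm above the worktop), so it stands above the loaded cups (tops at 73 mm); it turns with the dial. The point's -x axis points to nest 0. The dial's plate is 196 mm across, its top 30 mm above the worktop.
- dial (a joint): Turn of the dial, rad: 0 at the start (resting in a click), growing counter-clockwise from above. Clicks are 1.047 rad (60 degrees) apart: a spring plunger pulls the dial to the nearest click with up to about 0.15 N m, so more than half a pitch must be turned by hand and the rest follows on release.
- threadlock: Bystander: red bottle with a white nozzle, 29 mm across, 98 mm tall, standing; origin at its underside.
- grease_tin: Bystander: round tin with a green lid, 69 mm across, 28 mm tall; origin at its underside.
- tape_measure: Bystander at the back: tape measure 36 x 80 x 62 mm standing on its flat base; origin at its underside.
- cover_part: Bystander at the back: grey moulded cover 52 x 88 x 24 mm lying flat; origin at its underside.
- spanner: Bystander: open-ended steel spanner 137 mm long, lying flat near the front edge; origin under its middle.

How it is judged:
By the outcome, as a careful person would: the job done as asked, in the order asked, and still so for the second after the job is handed in, with the robot touching nothing.
It also fails if it takes over 58 s, if anything falls off the work surface, if the arm or the gripper's body presses on something with over 40 N, if the wrist force passes 120 N, or if a joint passes its speed limit or range.

## Working session

There is one attempt and no reset: what is moved stays moved. The work goes in short steps, Python scripts to look and compute and a shell command to move; the robot and the scene stay as the last step left them, time stands still between calls to the robot, and variables do not carry over. Pictures are saved under pics/ and viewed, and the job is handed in when it is done.

```bash
mkdir -p pics
cat > h.py <<'E'
import numpy as np,cv2
from workcell import bot
def cal(n):
    c=bot.get_calibration(n); f=200/np.tan(np.radians(c["vfov"])/2)
    K=np.array([[f,0,c["cx"]],[0,f,c["cy"]],[0,0,1]]); return K,np.array(c["dist_coeffs"],float),np.array(c["R"]),np.array(c["t"])
def onz(n,u,v,z):
    K,d,R,t=cal(n); p=cv2.undistortPoints(np.array([[[u,v]]],float),K,d)[0,0]
    r=R.T@np.array([p[0],p[1],1]); o=-R.T@t; return o+r*(z-o[2])/r[2]
def proj(n,X):
    K,d,R,t=cal(n); return cv2.projectPoints(np.array(X,float).reshape(-1,1,3),cv2.Rodrigues(R)[0],t,K,d)[0][:,0]
def cloud(n,D):
    K,d,R,t=cal(n); v,u=np.mgrid[0:400,0:640]
    p=cv2.undistortPoints(np.stack([u,v],-1).reshape(-1,1,2).astype(float),K,d)[:,0]
    c=np.c_[p,np.ones(len(p))]*D.reshape(-1,1); return ((c-t)@R).reshape(400,640,3)
E
python3 - <<'E'
from h import *
for n in("top","side"):
    im,D=bot.camera(n); cv2.imwrite(f"pics/{n}0.png",im); np.save(f"{n}0.npy",D); K,d,R,t=cal(n); print(n,K[0,0],-R.T@t,R[2])
print(bot.get_obs(),bot.pinch_z)
E
```

```text
top 429.3930874336278 [0.37375569 0.12791125 1.05977633] [ 0.20928818 -0.01160761 -0.97778511]
side 403.4532482282427 [ 0.45740618 -0.65964336  0.39872926] [ 0.14780661  0.92899055 -0.33930777]
{'clock': 0.1, 'joint_pos': array([-1.16601024e+00,  2.41333701e-01,  3.88481816e-03,  1.33518679e+00,
        1.75569164e-05,  1.57083777e+00]), 'joint_vel': array([-0.00199989, -0.00233358,  0.00317751, -0.00067925,  0.00157619,
        0.00123567]), 'tau': array([-3.83704592e-04, -3.73138726e+01,  2.53009593e+01,  1.08516685e-02,
       -8.85081909e-05,  2.05609490e-05]), 'eef_pos': array([ 0.19670028, -0.4590878 ,  0.23051381]), 'tool_rot': array([ 8.34800234e-01, -5.50552199e-01, -7.62932083e-04, -5.13624998e-04]), 'ft_force': array([0.35625859, 0.49616188, 0.0916093 ]), 'ft_torque': array([ 0.0431512 , -0.00779137, -0.01440702]), 'grip_width': 0.08541191925278997} 0.0187
```

View pics/top0.png

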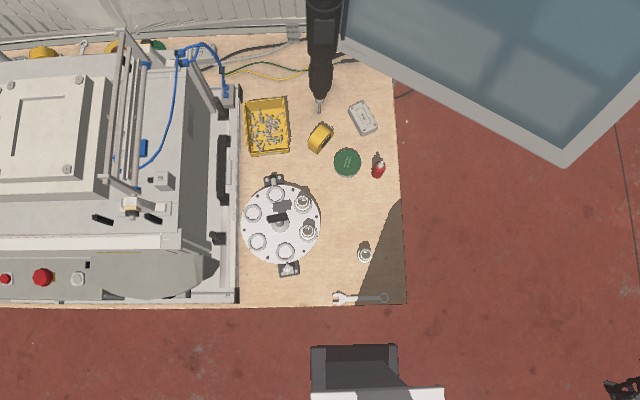

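View pics/side0.png

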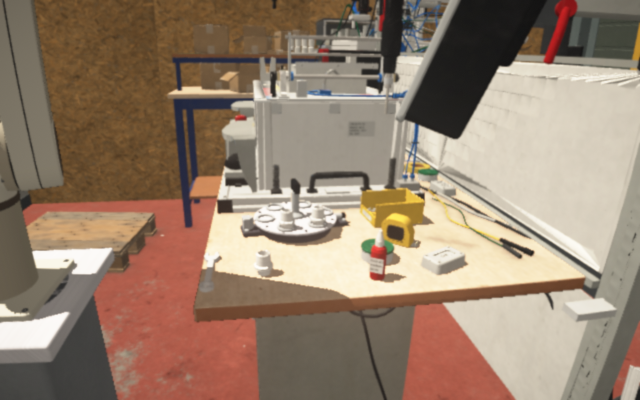

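Run:
```python
from h import *
im=cv2.imread("pics/top0.png"); 
cv2.imwrite("pics/top0c.png",cv2.resize(im[165:310,230:415],None,fx=4,fy=4,interpolation=cv2.INTER_CUBIC))
im=cv2.imread("pics/side0.png"); 
cv2.imwrite("pics/side0c.png",cv2.resize(im[170:300,195:395],None,fx=4,fy=4,interpolation=cv2.INTER_CUBIC))
D=np.load("top0.npy");P=cloud("top",D)
for u,v in[(364,245),(363,247),(364,252),(277,217),(283,207),(303,201),(308,230),(320,50),(320,90),(318,105),(290,268),(274,181),(265,130),(222,170)]:print(u,v,P[v,u].round(3))
```

```text
364 245 [ 0.495  0.018 -0.   ]
363 247 [0.49  0.02  0.001]
364 252 [0.477 0.019 0.008]
277 217 [0.549 0.221 0.118]
283 207 [0.591 0.215 0.028]
303 201 [0.602 0.165 0.04 ]
308 230 [0.53  0.155 0.041]
320 50 [0.701 0.121 0.539]
320 90 [0.701 0.121 0.42 ]
318 105 [0.721 0.124 0.323]
290 268 [0.44  0.199 0.041]
274 181 [0.657 0.237 0.027]
265 130 [ 0.805  0.264 -0.   ]
222 170 [0.669 0.353 0.095]
```

View pics/top0c.png

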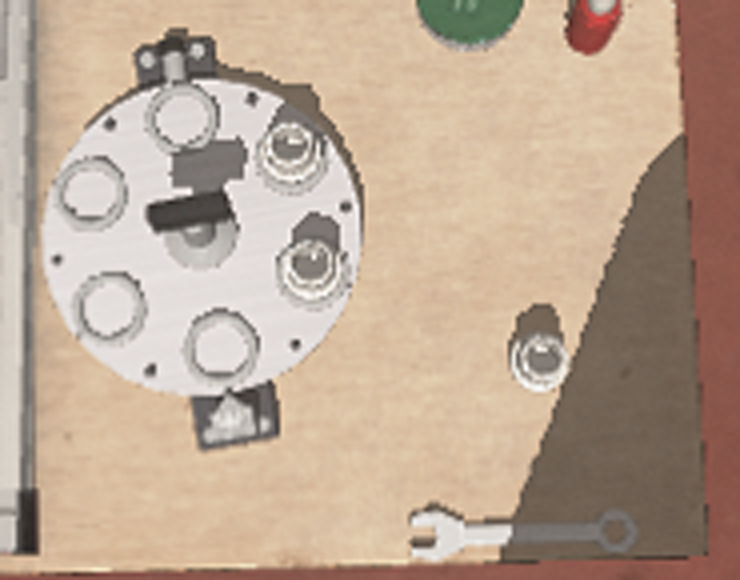

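View pics/side0c.png

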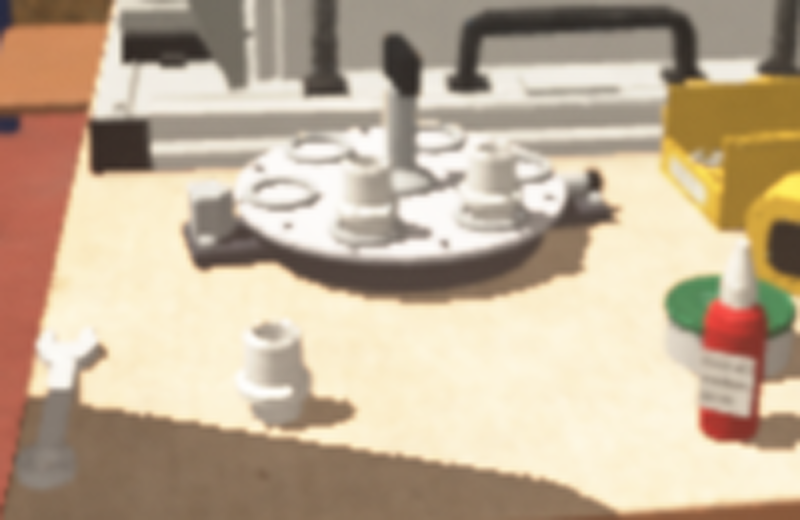

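Run:
```python
from h import *
T=lambda a,b,z:onz("top",230+(a-1.5)/4,165+(b-1.5)/4,z)
S=lambda a,b,z:onz("side",195+(a-1.5)/4,170+(b-1.5)/4,z)
c=T(202.5,237.5,.03);print("dial",c)
r=[T(182,118,.036),T(92,193,.036),T(109,307,.036),T(221,346,.036)]
for x in r:print("nest",x,np.hypot(*(x-c)[:2]),np.degrees(np.arctan2(*(x-c)[1::-1])))
print("opp mid", (r[0]+r[3])/2)
print("ptr",T(230,395,.04),"bar",T(148,210,.118),T(230,198,.118),T(235,222,.118))
print("cup flange",T(539,361,.019),"top",T(543,356,.043))
print("side cup top",S(274,331,.043),"flange",S(273,382,.019))
print("side nest0 rim",S(286,193,.036), "nest1 cup top",S(367,163,.073),S(494,150,.073))
print("nest1 top T",T(311,257,.073),T(291,143,.073))
```

```text
dial [0.54796348 0.22208102 0.03      ]
nest [0.62148277 0.23372754 0.036     ] 0.07443606453951322 9.001676281472227
nest [0.57597469 0.28871849 0.036     ] 0.07228540962956401 67.20043809897192
nest [0.50602113 0.27801487 0.036     ] 0.069912493340422 126.86462608395313
nest [0.48105951 0.2109242  0.036     ] 0.06782783694472878 -170.53254480710913
opp mid [0.55127114 0.22232587 0.036     ]
ptr [0.45147899 0.20555734 0.04      ] bar [0.54935157 0.24439683 0.118     ] [0.55504718 0.19853576 0.118     ] [0.54138044 0.19587265 0.118     ]
cup flange [0.46879532 0.01975358 0.019     ] top [0.46949968 0.01974198 0.043     ]
side cup top [0.46917417 0.0202812  0.043     ] flange [0.46790038 0.01475616 0.019     ]
side nest0 rim [0.48145497 0.20301259 0.036     ] nest1 cup top [0.5241263  0.15253264 0.073     ] [0.59585415 0.16491707 0.073     ]
nest1 top T [0.5276747  0.15518447 0.073     ] [0.59578202 0.16570235 0.073     ]
```

```bash
for i in 1 2 3; do :; done; python3 -m inch '[[-0.554,-0.731,0,0,0,0,-1],[-0.554,-0.731,0,0,0,0,-1],[-0.554,-0.731,0,0,0,0,-1],[-0.554,-0.731,0,0,0,0,-1],[-0.554,-0.731,0,0,0,0,-1],[-0.554,-0.731,0,0,0,0,-1],[-0.554,-0.731,0,0,0,0,-1],[-0.554,-0.731,0,0,0,0,-1]]'
python3 -m inch '[[-0.554,-0.731,0,0,0,0,-1],[-0.554,-0.731,0,0,0,0,-1],[-0.554,-0.731,0,0,0,0,-1],[-0.554,-0.731,0,0,0,0,-1],[-0.554,-0.731,0,0,0,0,-1],[-0.554,-0.731,0,0,0,0,-1],[-0.554,-0.731,0,0,0,0,-1],[-0.554,-0.731,0,0,0,0,-1]]'
```

```text
clock: 0.9
eef_pos: [0.2878, -0.2991, 0.2309]
tool_rot: [0.835, -0.551, -0.0, -0.0]
ft_force: [-0.4, 0.5, 0.3]
grip_width: 0.0854
clock: 1.7
eef_pos: [0.3784, -0.1398, 0.2309]
tool_rot: [0.835, -0.551, -0.0, 0.0]
ft_force: [-0.4, -0.4, 0.9]
grip_width: 0.0854
```

```bash
python3 -m inch '[[-0.554,-0.731,0,0,0,0,-1],[-0.554,-0.731,0,0,0,0,-1],[-0.554,-0.731,0,0,0,0,-1],[-0.554,-0.731,0,0,0,0,-1],[-0.554,-0.731,0,0,0,0,-1],[-0.554,-0.731,0,0,0,0,-1],[-0.554,-0.731,0,0,0,0,-1],[-0.554,-0.731,0,0,0,0,-1]]'
python3 -m inch '[[0,0,0,0,0,-0.0385,-1],[0,0,0,0,0,-0.0385,-1],[0,0,0,0,0,-0.0385,-1],[0,0,0,0,0,-0.0385,-1],[0,0,0,0,0,-0.0385,-1],[0,0,0,0,0,-0.0385,-1],[0,0,0,0,0,-0.0385,-1],[0,0,0,0,0,-0.0385,-1]]'
python3 -m inch '[[0,0,0,0,0,-0.0385,-1],[0,0,0,0,0,-0.0385,-1],[0,0,0,0,0,-0.0385,-1],[0,0,0,0,0,-0.0385,-1],[0,0,0,0,0,-0.0385,-1],[0,0,0,0,0,-0.0385,-1],[0,0,0,0,0,-0.0385,-1],[0,0,0,0,0,-0.0385,-1]]'
python3 -m inch '[[0,0,0,0,0,-0.0385,-1],[0,0,0,0,0,-0.0385,-1],[0,0,0,0,0,-0.0385,-1],[0,0,0,0,0,-0.0385,-1],[0,0,0,0,0,-0.0385,-1],[0,0,0,0,0,-0.0385,-1],[0,0,0,0,0,-0.0385,-1],[0,0,0,0,0,-0.0385,-1]]'
python3 - <<'E'
from h import *
from scipy.spatial.transform import Rotation as Q
o=bot.get_obs();print(Q.from_quat(o["tool_rot"]).as_matrix().round(4),o["eef_pos"],o["joint_pos"])
im,D=bot.camera("side");cv2.imwrite("pics/side1.png",im)
print(proj("side",[[.469,.0195,.043],[.469,.0195,0],[.4795,.2105,.036]]))
E
```

```text
clock: 2.5
eef_pos: [0.4692, 0.0196, 0.2308]
tool_rot: [0.835, -0.55, -0.0, 0.0]
ft_force: [0.5, -0.6, -0.1]
grip_width: 0.0852
clock: 3.3
eef_pos: [0.4688, 0.0187, 0.2308]
tool_rot: [0.995, -0.097, -0.001, 0.0]
ft_force: [0.1, -0.0, -0.1]
grip_width: 0.0852
clock: 4.1
eef_pos: [0.4688, 0.0187, 0.2308]
tool_rot: [0.926, 0.378, -0.001, -0.0]
ft_force: [0.1, -0.4, -0.2]
grip_width: 0.0854
clock: 4.9
eef_pos: [0.4688, 0.0187, 0.2308]
tool_rot: [0.644, 0.765, -0.0, -0.0]
ft_force: [-0.1, 0.4, 0.2]
grip_width: 0.0852
[[-1.702e-01  9.854e-01 -1.200e-03]
 [ 9.854e-01  1.702e-01 -0.000e+00]
 [ 2.000e-04 -1.200e-03 -1.000e+00]] [0.4687784  0.01868425 0.23082951] [ 3.98358924e-02  1.80764582e-01 -7.22547335e-02  1.31895376e+00
  5.13585706e-07 -1.31238400e-01]
[[263.04452617 252.57370548]
 [263.64670435 272.60216372]
 [265.15880897 216.65954948]]
```

View pics/side1.png

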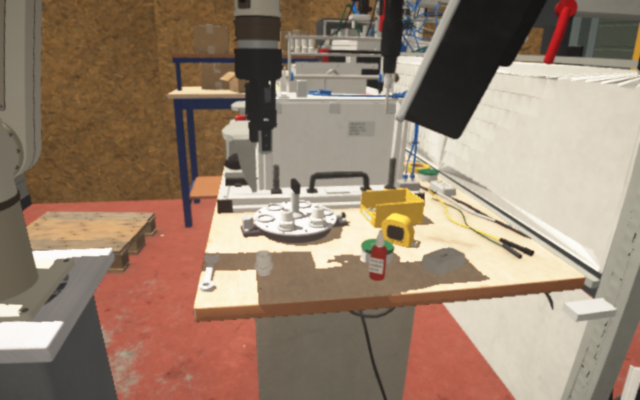

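```bash
python3 -m inch '[[0,0,0.8,0,0,0,-1],[0,0,0.8,0,0,0,-1],[0,0,0.8,0,0,0,-1],[0,0,0.8,0,0,0,-1],[0,0,0.8,0,0,0,-1],[0,0,0.8,0,0,0,-1],[0,0,0.8,0,0,0,-1],[0,0,0.8,0,0,0,-1]]'
python3 -m inch '[[0,0,0.425,0,0,0,-1],[0,0,0.425,0,0,0,-1],[0,0,0.425,0,0,0,-1],[0,0,0.425,0,0,0,-1],[0,0,0.425,0,0,0,-1],[0,0,0.425,0,0,0,-1],[0,0,0,0,0,0,-1],[0,0,0,0,0,0,-1]]'
python3 - <<'E'
from h import *
im,D=bot.camera("side");cv2.imwrite("pics/side2.png",cv2.resize(im[190:300,200:340],None,fx=5,fy=5,interpolation=cv2.INTER_CUBIC))
E
```

```text
clock: 5.75
eef_pos: [0.4688, 0.0187, 0.0702]
tool_rot: [0.647, 0.763, -0.0, -0.0]
ft_force: [0.2, 0.4, 0.2]
grip_width: 0.0848
clock: 6.55
eef_pos: [0.469, 0.0187, 0.0073]
tool_rot: [0.646, 0.763, -0.0, -0.0]
ft_force: [-0.3, -0.2, 0.5]
grip_width: 0.0856
```

View pics/side2.png

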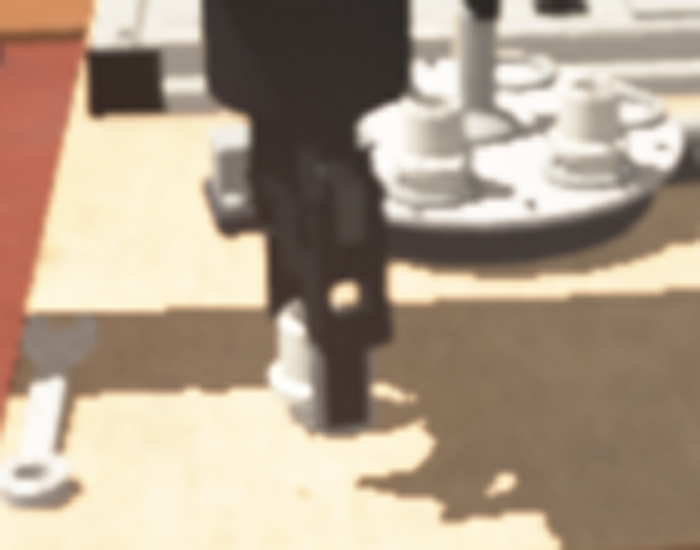

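```bash
python3 -m inch '[[0,0,0,0,0,0,0.0],[0,0,0,0,0,0,0.0],[0,0,0,0,0,0,0.2],[0,0,0,0,0,0,0.3],[0,0,0,0,0,0,0.5],[0,0,0,0,0,0,1],[0,0,0,0,0,0,1],[0,0,0,0,0,0,1]]'
python3 - <<'E'
from h import *
im,D=bot.camera("side");cv2.imwrite("pics/side3.png",cv2.resize(im[190:300,200:340],None,fx=5,fy=5,interpolation=cv2.INTER_CUBIC))
print(bot.get_obs()["grip_width"])
E
```

```text
clock: 7.4
eef_pos: [0.4694, 0.0189, 0.0083]
tool_rot: [0.646, 0.763, 0.0, 0.0]
ft_force: [-2.1, 1.4, 5.4]
grip_width: 0.0327
0.03243329892494593
```

View pics/side3.png

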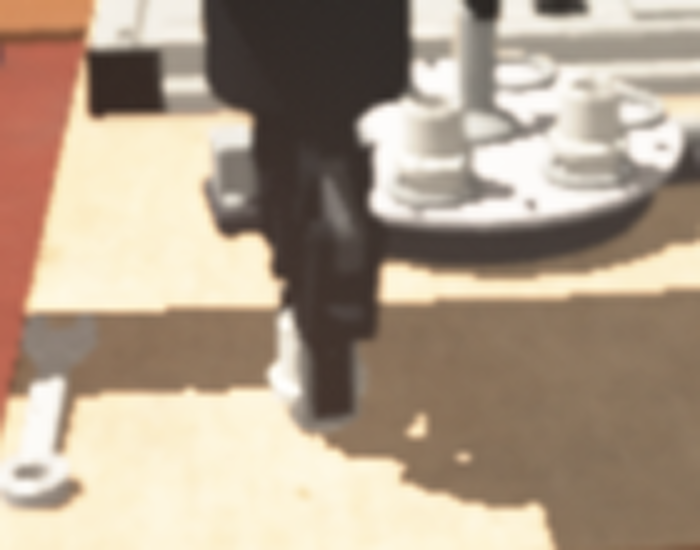

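```bash
python3 -m inch '[[0,0,0,0,0,0,1],[0,0,-0.1,0,0,0,1],[0,0,-0.2,0,0,0,1],[0,0,-0.3,0,0,0,1],[0,0,-0.3,0,0,0,1],[0,0,-0.3,0,0,0,1],[0,0,0,0,0,0,1],[0,0,0,0,0,0,1]]'
python3 - <<'E'
from h import *
im,D=bot.camera("side");cv2.imwrite("pics/side4.png",cv2.resize(im[190:300,200:340],None,fx=5,fy=5,interpolation=cv2.INTER_CUBIC))
print(bot.get_obs()["grip_width"])
E
```

```text
clock: 8.25
eef_pos: [0.4695, 0.0187, 0.0379]
tool_rot: [0.646, 0.763, 0.0, 0.0]
ft_force: [-0.0, 0.3, -1.9]
grip_width: 0.0322
0.03208674164928876
```

View pics/side4.png

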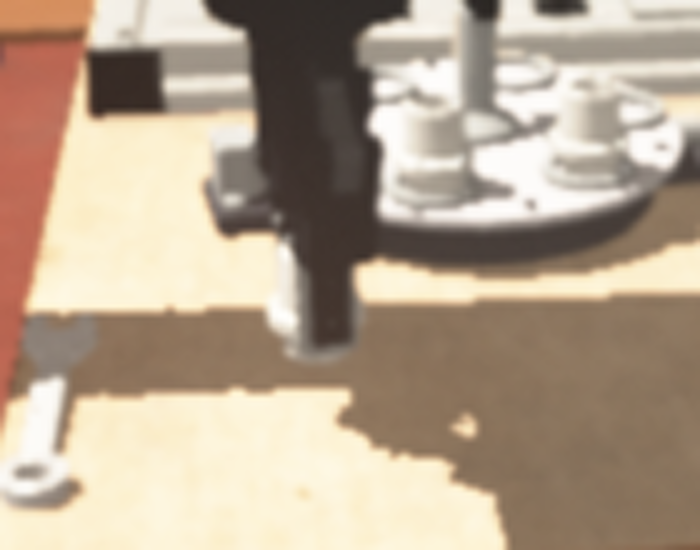

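```bash
python3 -m inch '[[0,0,-0.2,0,0,0,1],[0,0,-0.4,0,0,0,1],[0,0,-0.4,0,0,0,1],[0,0,-0.4,0,0,0,1],[0,0,-0.4,0,0,0,1],[0,0,-0.4,0,0,0,1],[0,0,-0.3,0,0,0,1],[0,0,0,0,0,0,1]]'
python3 - <<'E'
from h import *
im,D=bot.camera("side");cv2.imwrite("pics/side5.png",cv2.resize(im[150:290,200:360],None,fx=5,fy=5,interpolation=cv2.INTER_CUBIC))
o=bot.get_obs();print(o["grip_width"])
e=o["eef_pos"];R=__import__("scipy.spatial.transform",fromlist=["a"]).Rotation.from_quat(o["tool_rot"]).as_matrix()
print(e,(R.T@(np.array([.4795,.2105,e[2]])-e))/.025, proj("side",[e,e-[0,0,.0083],e+[0,0,.0347]]))
E
```

```text
clock: 9.1
eef_pos: [0.4702, 0.0187, 0.1014]
tool_rot: [0.646, 0.763, 0.001, 0.001]
ft_force: [-0.4, -0.3, -1.3]
grip_width: 0.0322
0.03241102262770731
[0.46966864 0.0186839  0.10072241] [7.50220976e+00 1.65558605e+00 7.09108249e-04] [[262.61408277 224.49437686]
 [262.72967396 228.65684535]
 [262.1309962  206.72739624]]
```

View pics/side5.png

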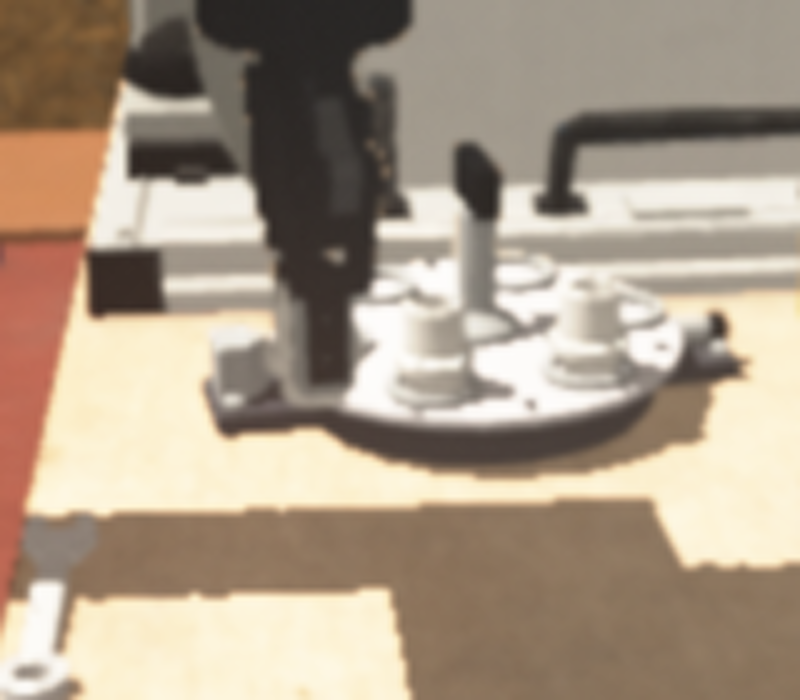

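```bash
python3 -m inch '[[0.3,0.07,0,0,0,0,1],[0.5,0.11,0,0,0,0,1],[0.5,0.11,0,0,0,0,1],[0.5,0.11,0,0,0,0,1],[0.5,0.11,0,0,0,0,1],[0.5,0.11,0,0,0,0,1],[0.5,0.11,0,0,0,0,1],[0.5,0.11,0,0,0,0,1]]'
python3 -m inch '[[0.5,0.11,0,0,0,0,1],[0.5,0.11,0,0,0,0,1],[0.5,0.11,0,0,0,0,1],[0.5,0.11,0,0,0,0,1],[0.5,0.11,0,0,0,0,1],[0.5,0.11,0,0,0,0,1],[0.5,0.11,0,0,0,0,1],[0.2,0.046,0,0,0,0,1]]'
python3 -m inch '[[0,0,0.2,0,0,0,1],[0,0,0.2,0,0,0,1],[0,0,0.2,0,0,0,1],[0,0,0.2,0,0,0,1],[0,0,0.2,0,0,0,1],[0,0,0.2,0,0,0,1],[0,0,0,0,0,0,1],[0,0,0,0,0,0,1]]'
python3 - <<'E'
from h import *
im,D=bot.camera("side");cv2.imwrite("pics/side6.png",cv2.resize(im[150:260,220:360],None,fx=5,fy=5,interpolation=cv2.INTER_CUBIC))
im,D=bot.camera("top");cv2.imwrite("pics/top6.png",cv2.resize(im[165:310,230:370],None,fx=4,fy=4,interpolation=cv2.INTER_CUBIC))
o=bot.get_obs();print(o["grip_width"],o["eef_pos"])
E
```

```text
clock: 9.95
eef_pos: [0.4741, 0.1171, 0.1]
tool_rot: [0.646, 0.763, -0.0, -0.0]
ft_force: [-0.1, -0.2, -0.7]
grip_width: 0.0322
clock: 10.75
eef_pos: [0.4792, 0.212, 0.1001]
tool_rot: [0.646, 0.764, 0.0, 0.0]
ft_force: [0.8, -0.6, -1.1]
grip_width: 0.0323
clock: 11.55
eef_pos: [0.4789, 0.2103, 0.0699]
tool_rot: [0.646, 0.763, -0.0, -0.0]
ft_force: [0.6, 0.3, -1.3]
grip_width: 0.0324
0.0321784318087147 [0.47920732 0.2105059  0.07027485]
```

View pics/side6.png

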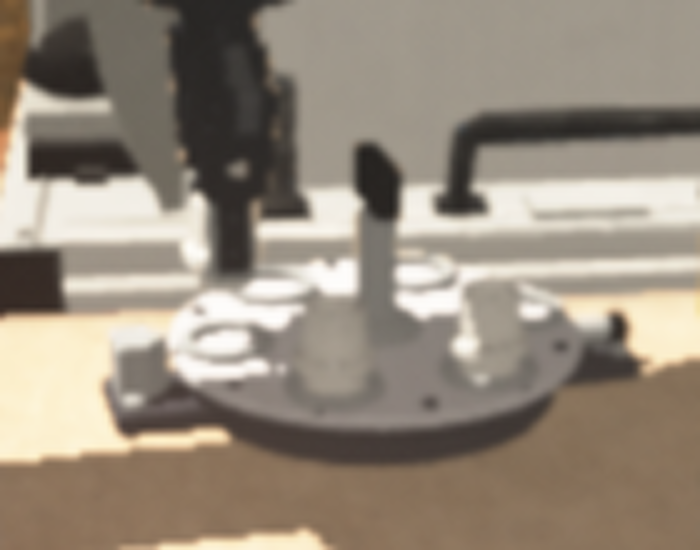

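View pics/top6.png

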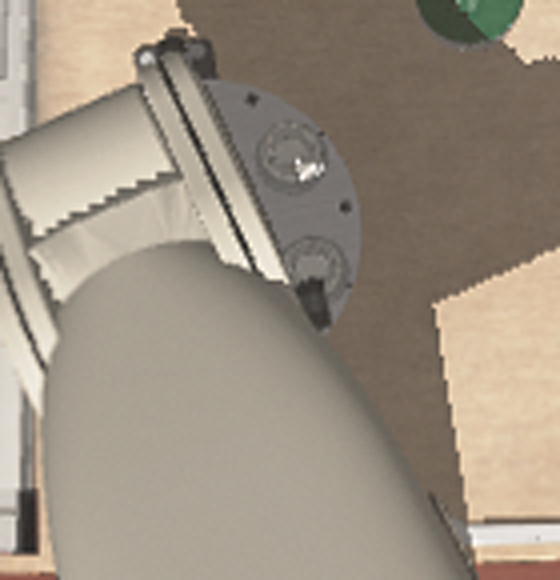

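Run:
```python
from h import *
im,D=bot.camera("side")
o=bot.get_obs();e=o["eef_pos"];f=10
c=cv2.resize(im[180:250,230:300],None,fx=f,fy=f,interpolation=cv2.INTER_CUBIC)
a=np.linspace(0,2*np.pi,60)
def ring(cx,cy,z,r,col):
    p=proj("side",np.c_[cx+r*np.cos(a),cy+r*np.sin(a),0*a+z]); p=((p-[230,180]+.5)*f).astype(int)
    cv2.polylines(c,[p.reshape(-1,1,2)],True,col,1)
zf=e[2]-.008
for h,r in((0,.012),(.013,.018),(.019,.018),(.043,.0135)):ring(.4790,.2105,zf+h,r,(0,0,255))
ring(.479,.2105,.036,.0225,(255,0,0));ring(.479,.2105,.036,.0165,(255,0,0))
ring(.550-.072*np.cos(np.radians(69.3)),.222-.072*np.sin(np.radians(69.3)),.036,.0225,(0,255,0))
cv2.imwrite("pics/ov.png",c)
c2=c
```

```text
(no output)
```

View pics/ov.png

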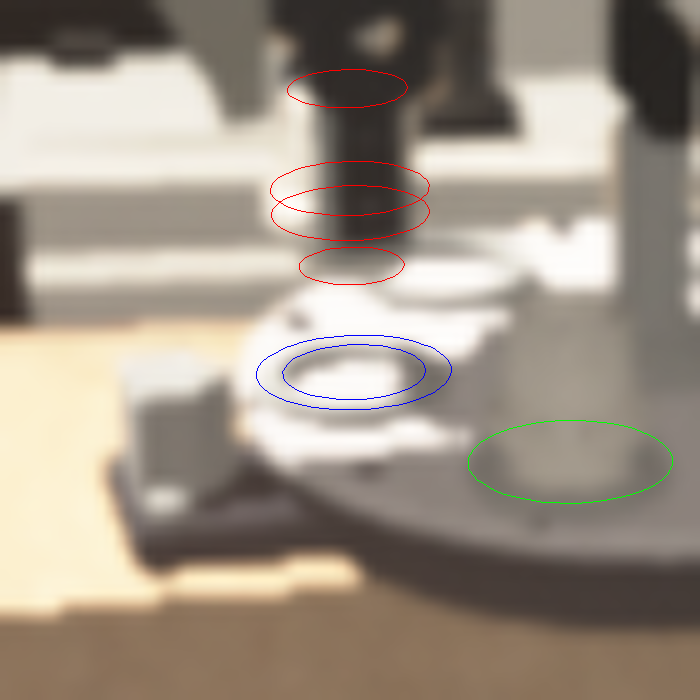

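```bash
python3 -m inch '[[-0.04,0,0.1,0,0,0,1],[0,0,0.2,0,0,0,1],[0,0,0.2,0,0,0,1],[0,0,0.2,0,0,0,1],[0,0,0.2,0,0,0,1],[0,0,0.1,0,0,0,1],[0,0,0.1,0,0,0,1],[0,0,0,0,0,0,1]]'
python3 - <<'E'
from h import *
im,D=bot.camera("side")
c=cv2.resize(im[180:250,230:300],None,fx=10,fy=10,interpolation=cv2.INTER_CUBIC)
cv2.imwrite("pics/s7.png",c);print(bot.get_obs()["ft_force"],bot.get_obs()["eef_pos"])
E
```

```text
clock: 12.5
eef_pos: [0.4789, 0.2094, 0.0422]
tool_rot: [0.646, 0.763, -0.0, -0.0]
ft_force: [0.5, -0.3, 0.1]
grip_width: 0.0323
[ 0.8242645  -0.02060411 -1.13610466] [0.47907407 0.20940931 0.04241219]
```

View pics/s7.png

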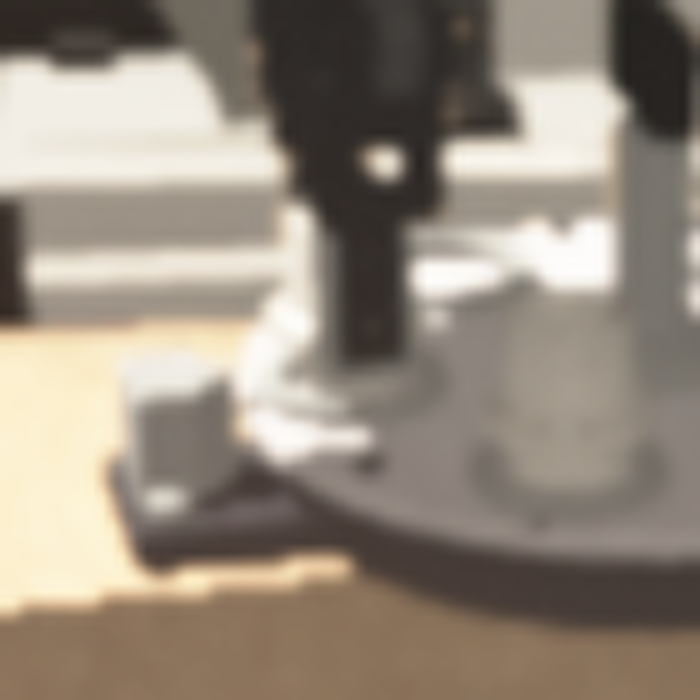

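```bash
python3 -m inch '[[0,0,0.04,0,0,0,1],[0,0,0.04,0,0,0,1],[0,0,0.04,0,0,0,1],[0,0,0.02,0,0,0,1],[0,0,0.02,0,0,0,1],[0,0,0,0,0,0,1],[0,0,0,0,0,0,1],[0,0,0,0,0,0,1]]'
```

```text
clock: 13.35
eef_pos: [0.4793, 0.2096, 0.0387]
tool_rot: [0.646, 0.763, 0.0, 0.0]
ft_force: [-0.2, 0.2, 0.1]
grip_width: 0.0323
```

```bash
python3 -m inch '[[0,0,0.02,0,0,0,1],[0,0,0.02,0,0,0,1],[0,0,0.02,0,0,0,1],[0,0,0,0,0,0,1],[0,0,0,0,0,0,1],[0,0,0,0,0,0,1],[0,0,0,0,0,0,1],[0,0,0,0,0,0,1]]'
```

```text
clock: 14.15
eef_pos: [0.4794, 0.2097, 0.0383]
tool_rot: [0.646, 0.763, 0.001, 0.0]
ft_force: [-2.6, -0.2, 7.6]
grip_width: 0.0325
```

```bash
python3 -m inch '[[0,0,0,0,0,0,0.2],[0,0,0,0,0,0,0.1],[0,0,0,0,0,0,0],[0,0,0,0,0,0,-0.2],[0,0,0,0,0,0,-0.4],[0,0,0,0,0,0,-0.5],[0,0,0,0,0,0,-0.5],[0,0,0,0,0,0,-0.5]]'
python3 - <<'E'
from h import *
im,D=bot.camera("side")
c=cv2.resize(im[180:250,230:300],None,fx=10,fy=10,interpolation=cv2.INTER_CUBIC)
cv2.imwrite("pics/s8.png",c)
E
```

```text
clock: 14.95
eef_pos: [0.4791, 0.2094, 0.037]
tool_rot: [0.646, 0.763, -0.0, -0.0]
ft_force: [0.1, -0.5, -0.2]
grip_width: 0.0639
```

View pics/s8.png

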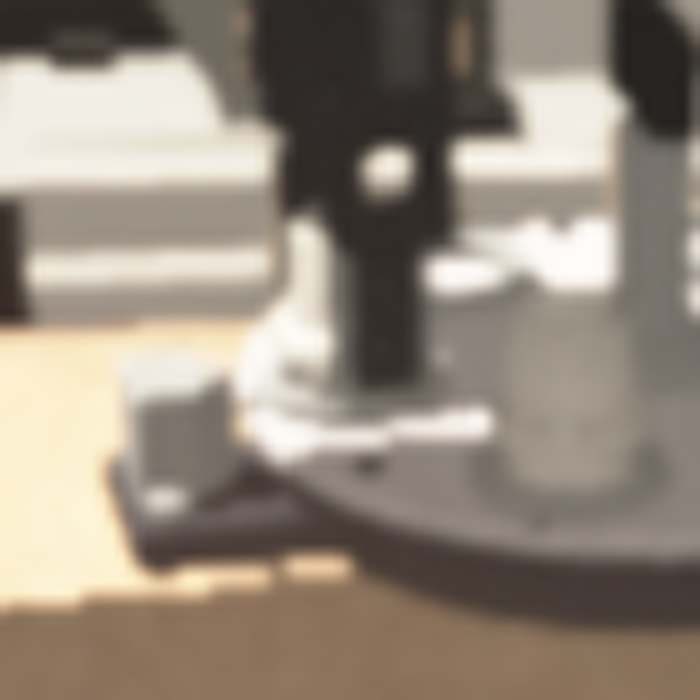

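```bash
python3 -m inch '[[0,0,-0.2,0,0,0,-0.5],[0,0,-0.4,0,0,0,-0.5],[0,0,-0.7,0,0,0,-0.5],[0,0,-0.7,0,0,0,-0.5],[0,0,-0.7,0,0,0,-0.5],[0,0,-0.7,0,0,0,-0.5],[0,0,-0.7,0,0,0,-0.5],[0,0,-0.7,0,0,0,-0.5]]'
python3 - <<'E'
from h import *
im,D=bot.camera("side")
c=cv2.resize(im[170:250,230:350],None,fx=6,fy=6,interpolation=cv2.INTER_CUBIC)
cv2.imwrite("pics/s9.png",c)
from scipy.spatial.transform import Rotation as Q
o=bot.get_obs();e=o["eef_pos"];R=Q.from_quat(o["tool_rot"]).as_matrix()
print(e,R[:,0],R.T@(np.array([.55,.222,e[2]])-e)/.025)
E
```

```text
clock: 15.8
eef_pos: [0.4793, 0.2095, 0.1589]
tool_rot: [0.646, 0.763, 0.001, 0.0]
ft_force: [0.3, -0.3, -0.5]
grip_width: 0.0643
[0.48103651 0.21027805 0.16199955] [-0.16527319  0.9862465   0.0016159 ] [0.0065168  2.79803857 0.01802866]
```

View pics/s9.png

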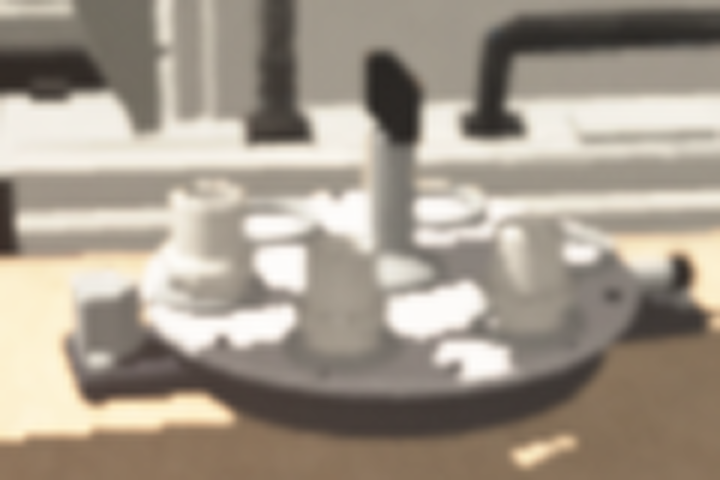

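```bash
python3 -m inch '[[0,0.35,0,0,0,0,-0.5],[0,0.35,0,0,0,0,-0.5],[0,0.35,0,0,0,0,-0.5],[0,0.35,0,0,0,0,-0.5],[0,0.35,0,0,0,0,-0.5],[0,0.35,0,0,0,0,-0.5],[0,0.35,0,0,0,0,-0.5],[0,0.4,0,0,0,0,-0.5]]'
python3 -m inch '[[0,0,0,0,0,0.0417,-0.5],[0,0,0,0,0,0.0417,-0.5],[0,0,0,0,0,0.0417,-0.5],[0,0,0,0,0,0.0417,-0.5],[0,0,0,0,0,0.0417,-0.5],[0,0,0,0,0,0.0417,-0.5],[0,0,0,0,0,0.0417,-0.5],[0,0,0,0,0,0.0417,-0.5]]'
python3 -m inch '[[0,0,0,0,0,0.0417,-0.5],[0,0,0,0,0,0.0417,-0.5],[0,0,0,0,0,0.0417,-0.5],[0,0,0,0,0,0.0417,-0.5],[0,0,0,0,0,0,-0.5],[0,0,0,0,0,0,-0.5],[0,0,0,0,0,0,-0.5],[0,0,0,0,0,0,-0.5]]'
python3 - <<'E'
from h import *
im,D=bot.camera("side")
c=cv2.resize(im[120:240,230:350],None,fx=5,fy=5,interpolation=cv2.INTER_CUBIC)
cv2.imwrite("pics/s10.png",c)
from scipy.spatial.transform import Rotation as Q
o=bot.get_obs();e=o["eef_pos"];R=Q.from_quat(o["tool_rot"]).as_matrix()
print(e,R[:,0],np.degrees(np.arctan2(R[1,0],R[0,0])),R.T@(np.array([.55,.222,e[2]])-e)/.025,o["joint_pos"])
E
```

```text
clock: 16.65
eef_pos: [0.5501, 0.2213, 0.1569]
tool_rot: [0.646, 0.763, -0.0, -0.0]
ft_force: [0.4, 0.3, -0.9]
grip_width: 0.0642
clock: 17.45
eef_pos: [0.55, 0.2213, 0.1571]
tool_rot: [0.942, 0.335, 0.0, -0.0]
ft_force: [0.1, 0.0, -0.5]
grip_width: 0.0645
clock: 18.25
eef_pos: [0.5495, 0.2213, 0.157]
tool_rot: [0.997, 0.083, -0.0, -0.0]
ft_force: [0.2, 0.3, 0.0]
grip_width: 0.064
[0.54947906 0.22124667 0.15706582] [ 9.86310773e-01  1.64897118e-01 -1.28391044e-05] 9.491257876893924 [ 2.55211972e-02 -2.62845008e-02 -7.76196576e-07] [ 3.82794215e-01  4.61879844e-01  1.28975865e-01  1.23790856e+00
 -1.38975784e-05  1.78793684e+00]
```

View pics/s10.png

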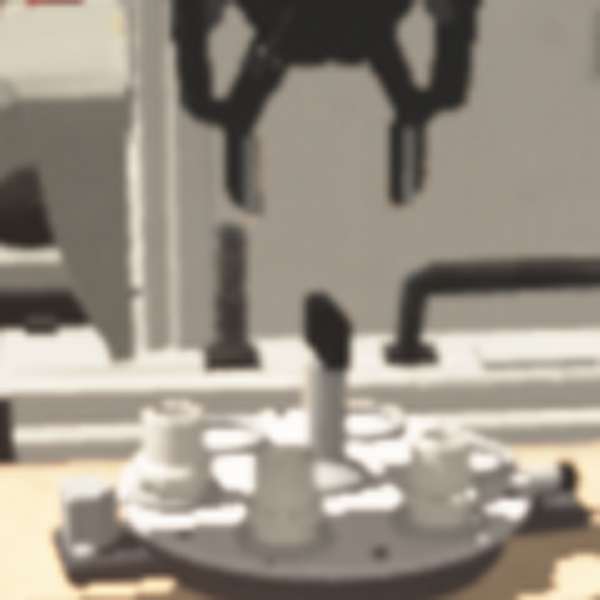

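```bash
python3 -m inch '[[0,0,0.345,0,0,0,-0.5],[0,0,0.345,0,0,0,-0.5],[0,0,0.345,0,0,0,-0.5],[0,0,0.345,0,0,0,-0.5],[0,0,0.345,0,0,0,-0.5],[0,0,0.345,0,0,0,-0.5],[0,0,0.345,0,0,0,-0.5],[0,0,0.345,0,0,0,-0.5]]'
python3 -m inch '[[0,0,0,0,0,0,0],[0,0,0,0,0,0,0.3],[0,0,0,0,0,0,0.5],[0,0,0,0,0,0,0.6],[0,0,0,0,0,0,0.7],[0,0,0,0,0,0,1],[0,0,0,0,0,0,1],[0,0,0,0,0,0,1]]'
python3 - <<'E'
from h import *
im,D=bot.camera("side")
c=cv2.resize(im[120:240,230:350],None,fx=5,fy=5,interpolation=cv2.INTER_CUBIC)
cv2.imwrite("pics/s11.png",c)
o=bot.get_obs();print(o["eef_pos"],o["ft_force"],o["ft_torque"],o["grip_width"])
E
```

```text
clock: 19.1
eef_pos: [0.5494, 0.2212, 0.0873]
tool_rot: [0.997, 0.082, -0.0, 0.0]
ft_force: [0.1, -0.1, -0.6]
grip_width: 0.0641
clock: 19.9
eef_pos: [0.5509, 0.2216, 0.0891]
tool_rot: [0.997, 0.082, 0.002, -0.0]
ft_force: [4.9, 0.9, 2.2]
grip_width: 0.0151
[0.55094087 0.22156296 0.08904479] [6.20208343 0.65557193 2.07950463] [ 0.1611745  -1.13573938 -0.07803102] 0.01473001433129033
```

View pics/s11.png

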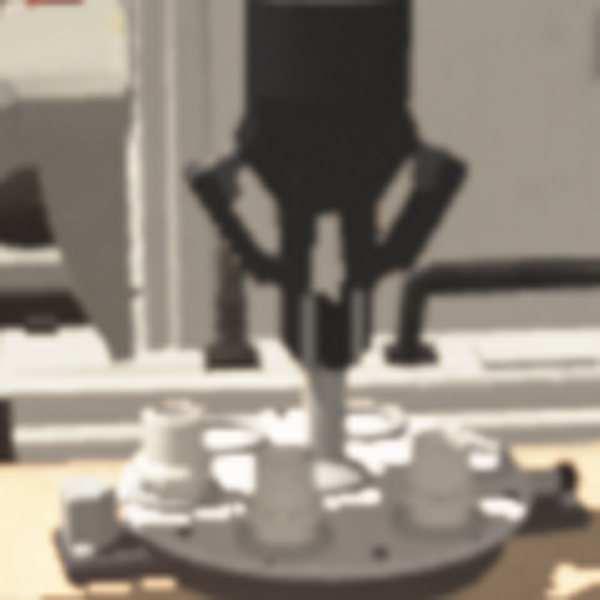

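```bash
python3 -m inch '[[0.03,0,0,0,0,0,1],[0.03,0,0,0,0,0,1],[0,0,0,0,0,-0.005,1],[0,0,0,0,0,-0.01,1],[0,0,0,0,0,-0.0125,1],[0,0,0,0,0,-0.0125,1],[0,0,0,0,0,-0.0125,1],[0,0,0,0,0,-0.0125,1]]'
python3 -m inch '[[0,0,0,0,0,-0.0125,1],[0,0,0,0,0,-0.0125,1],[0,0,0,0,0,-0.0125,1],[0,0,0,0,0,-0.0125,1],[0,0,0,0,0,-0.0125,1],[0,0,0,0,0,-0.0125,1],[0,0,0,0,0,-0.0125,1],[0,0,0,0,0,-0.0125,1]]'
python3 - <<'E'
from h import *
from scipy.spatial.transform import Rotation as Q
im,D=bot.camera("side")
c=cv2.resize(im[120:240,230:350],None,fx=5,fy=5,interpolation=cv2.INTER_CUBIC)
cv2.imwrite("pics/s12.png",c)
o=bot.get_obs();e=o["eef_pos"];R=Q.from_quat(o["tool_rot"]).as_matrix()
print(e,np.degrees(np.arctan2(R[1,0],R[0,0])),o["ft_force"],o["ft_torque"],o["joint_pos"])
E
```

```text
clock: 20.75
eef_pos: [0.5514, 0.2217, 0.089]
tool_rot: [0.983, 0.184, 0.001, -0.0]
ft_force: [3.5, -0.9, 5.2]
grip_width: 0.0148
clock: 21.55
eef_pos: [0.5519, 0.222, 0.089]
tool_rot: [0.942, 0.336, 0.001, -0.0]
ft_force: [4.8, 1.0, 3.5]
grip_width: 0.0149
[0.55190472 0.22199594 0.08900344] 39.29252323013986 [4.80951756 0.67389352 4.70665344] [ 0.19996723 -0.89520677 -0.00470572] [3.82316951e-01 5.17220027e-01 3.17161257e-02 1.08268491e+00
 2.26417204e-04 1.26733039e+00]
```

View pics/s12.png

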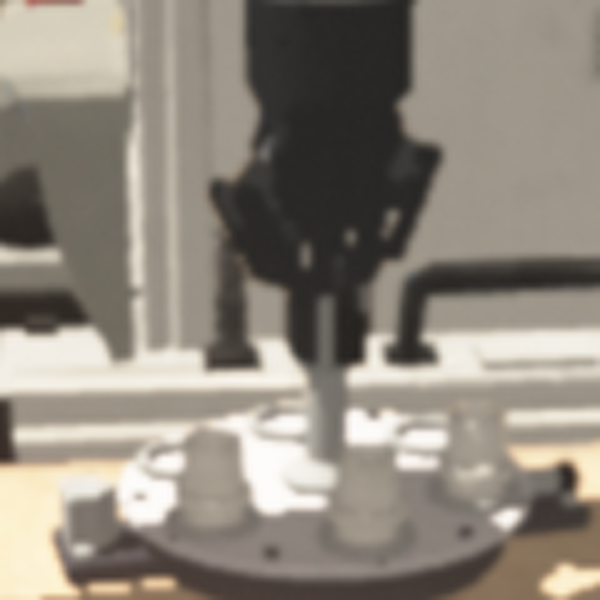

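```bash
python3 -m inch '[[0,0,0,0,0,-0.0125,1],[0,0,0,0,0,-0.0125,1],[0,0,0,0,0,-0.0125,1],[0,0,0,0,0,-0.0125,1],[0,0,0,0,0,-0.0125,1],[0,0,0,0,0,-0.0125,1],[0,0,0,0,0,-0.0125,1],[0,0,0,0,0,-0.0125,1]]'
python3 -m inch '[[0,0,0,0,0,-0.0125,1],[0,0,0,0,0,-0.0125,1],[0,0,0,0,0,-0.0125,1],[0,0,0,0,0,-0.0125,1],[0,0,0,0,0,-0.01,1],[0,0,0,0,0,-0.006,1],[0,0,0,0,0,0,1],[0,0,0,0,0,0,1]]'
python3 - <<'E'
from h import *
from scipy.spatial.transform import Rotation as Q
im,D=bot.camera("side")
c=cv2.resize(im[120:240,230:350],None,fx=5,fy=5,interpolation=cv2.INTER_CUBIC)
cv2.imwrite("pics/s13.png",c)
o=bot.get_obs();e=o["eef_pos"];R=Q.from_quat(o["tool_rot"]).as_matrix()
print(e,np.degrees(np.arctan2(R[1,0],R[0,0])),o["ft_force"],o["ft_torque"])
E
```

```text
clock: 22.4
eef_pos: [0.5522, 0.2224, 0.089]
tool_rot: [0.878, 0.479, 0.002, -0.0]
ft_force: [5.2, 1.6, 3.3]
grip_width: 0.015
clock: 23.2
eef_pos: [0.5525, 0.2228, 0.089]
tool_rot: [0.824, 0.566, 0.002, -0.0]
ft_force: [6.1, 3.1, 3.1]
grip_width: 0.0148
[0.5524711  0.22277534 0.08902042] 69.01552172105684 [6.64511112 3.289776   2.70427129] [ 0.65000319 -1.22692431  0.0294402 ]
```

View pics/s13.png

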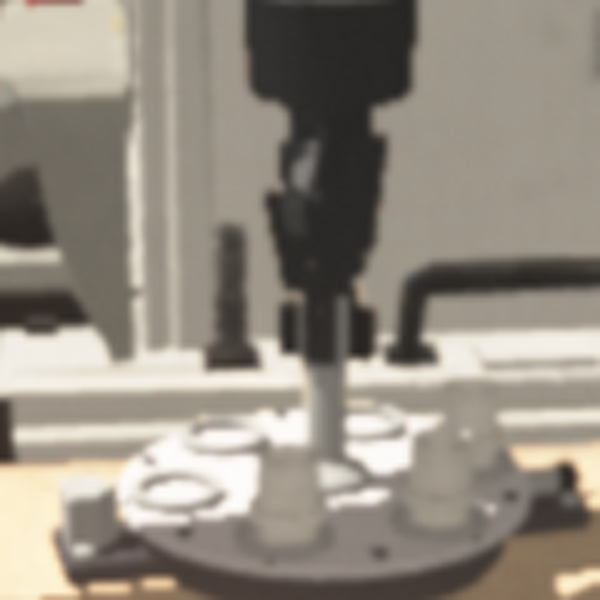

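```bash
python3 -m inch '[[0.03,0.03,0,0,0,0,1],[0.03,0.03,0,0,0,0,1],[0,0,0,0,0,0,0.6],[0,0,0,0,0,0,0.4],[0,0,0,0,0,0,0.1],[0,0,0,0,0,0,-0.2],[0,0,0,0,0,0,-0.4],[0,0,0,0,0,0,-0.4]]'
python3 -m inch '[[0,0,-0.2,0,0,0,-0.4],[0,0,-0.4,0,0,0,-0.4],[0,0,-0.6,0,0,0,-0.4],[0,0,-0.6,0,0,0,-0.4],[0,0,-0.6,0,0,0,-0.4],[0,0,-0.6,0,0,0,-0.4],[0,0,-0.6,0,0,0,-0.4],[0,0,-0.6,0,0,0,-0.4]]'
python3 - <<'E'
from h import *
from scipy.spatial.transform import Rotation as Q
im,D=bot.camera("side")
c=cv2.resize(im[120:240,230:350],None,fx=5,fy=5,interpolation=cv2.INTER_CUBIC)
cv2.imwrite("pics/s14.png",c)
o=bot.get_obs();e=o["eef_pos"];R=Q.from_quat(o["tool_rot"]).as_matrix()
print(e,R[:,0],o["ft_force"],o["joint_pos"])
E
```

```text
clock: 24.05
eef_pos: [0.5524, 0.2222, 0.0876]
tool_rot: [0.824, 0.567, -0.001, -0.0]
ft_force: [-0.2, -0.1, 0.3]
grip_width: 0.0598
clock: 24.85
eef_pos: [0.5531, 0.2224, 0.1949]
tool_rot: [0.824, 0.567, 0.001, 0.0]
ft_force: [-0.1, 0.4, -0.5]
grip_width: 0.0598
[0.55440061 0.2229517  0.19785061] [0.3580662  0.93368663 0.00422816] [0.8159583  0.3714217  2.59601799] [3.82350413e-01 4.45328163e-01 2.10875390e-01 1.33014634e+00
 1.42739665e-05 7.48559409e-01]
```

View pics/s14.png

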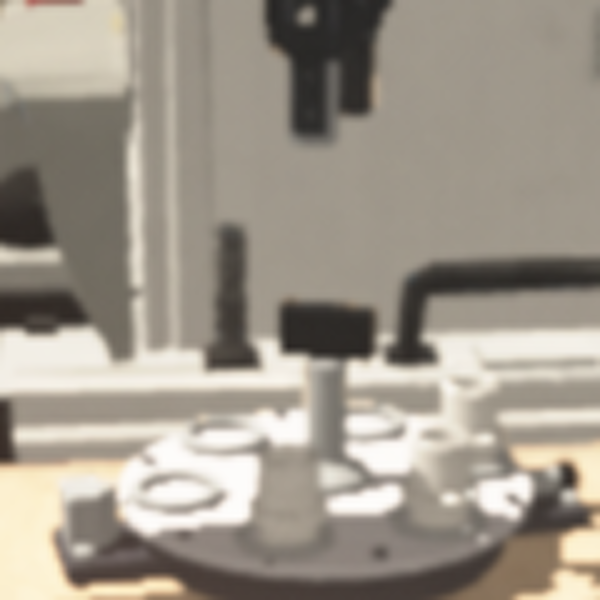

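```bash
python3 -m inch '[[-0.4,-0.05,0,0,0,0,-0.4],[-0.76,-0.1,0,0,0,0,-0.4],[-0.76,-0.1,0,0,0,0,-0.4],[-0.76,-0.1,0,0,0,0,-0.4],[-0.76,-0.1,0,0,0,0,-0.4],[-0.76,-0.1,0,0,0,0,-0.4],[-0.76,-0.1,0,0,0,0,-0.4],[-0.76,-0.1,0,0,0,0,-0.4]]'
python3 -m inch '[[-0.76,-0.1,0,0,0,0,-0.4],[-0.76,-0.1,0,0,0,0,-0.4],[-0.76,-0.1,0,0,0,0,-0.4],[-0.76,-0.1,0,0,0,0,-0.4],[-0.76,-0.1,0,0,0,0,-0.4],[-0.76,-0.1,0,0,0,0,-0.4],[-0.4,-0.05,0,0,0,0,-0.4],[0,0,0,0,0,0,-0.4]]'
python3 - <<'E'
from h import *
im,D=bot.camera("top");cv2.imwrite("pics/top15.png",cv2.resize(im[165:310,230:415],None,fx=4,fy=4,interpolation=cv2.INTER_CUBIC))
im,D=bot.camera("side");cv2.imwrite("pics/side15.png",im)
E
```

```text
clock: 25.7
eef_pos: [0.4826, 0.0942, 0.1922]
tool_rot: [0.824, 0.566, -0.001, -0.0]
ft_force: [-0.5, -0.0, 0.1]
grip_width: 0.06
clock: 26.5
eef_pos: [0.4234, -0.0153, 0.1927]
tool_rot: [0.825, 0.566, -0.0, -0.0]
ft_force: [-0.2, 0.6, 0.2]
grip_width: 0.0597
```

View pics/top15.png

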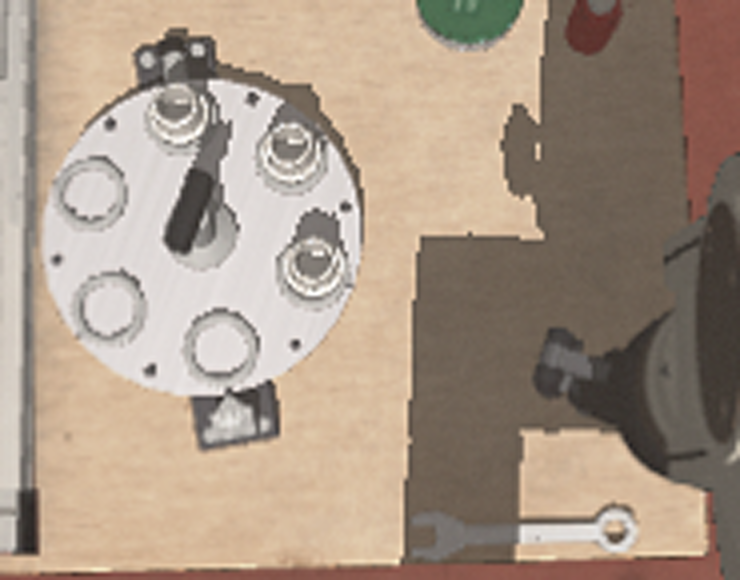

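View pics/side15.png

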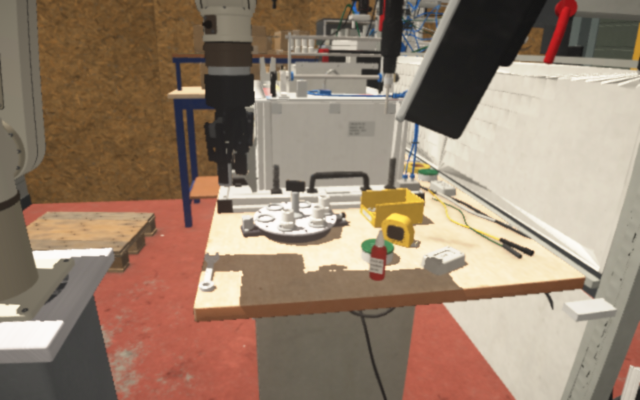

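```bash
python3 -c "
from workcell import bot
bot.job_done()"
```

```text
the job is handed in; nothing more can be done
```

I set the cup foot first into the empty nest at the pointer and let go. Contact came at the expected height, with about 8 N on the wrist. I then gripped the bar, turned the dial about 60° counter-clockwise, released it, and drew the arm back clear. I handed the job in at about 26.6 s, well under the 58 s limit.

- **Dial:** in the last top picture the three nests I compared lie on the same pixels as at the start. That means the dial is resting in a click, with the next empty nest (nest 5) at the pointer. The gripper had turned 59.5° when I released the bar.
- **Cups:** all three stand upright in their nests, one, two and three places counter-clockwise of the pointer.
- **Other things:** the spanner, tin, bottle, tape measure and cover look undisturbed in the last pictures. After release, the wrist force readings were close to zero.
- **Disagreement:** the two cameras differed by 2–8 mm on the positions of the cup and nest. I lowered the cup 1 mm to the robot's right of the estimate taken mainly from the top camera, and it went in without touching the rim.

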